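# Home the autosampler turntable and store the position with the reset stylus

### The arm

A 7-joint arm with a two-finger parallel gripper is mounted at the origin on the work surface. World frame = base frame: x ahead of the robot, y to its left, z up, the work surface at z = 0. Lengths are in mm, angles in rad, forces in N, time in s.
With the tool pointing down it reaches from about 350 to 900 mm from the base axis. Payload 7.2 kg.
Tool frame: the origin (TCP) lies at the very end of the fingers, on their centre line; the grasp point (between the pads) lies 19 mm behind it; z points along the fingers, y is the line along which they close (so a half turn about z gives the same grasp; the last joint's range is limited). The gripper opens to 88 mm and grips with 3 to 60 N. Pads are 20 mm wide; open, the fingers measure 115 mm over their backs; the gripper's body (75 mm by 178 mm) begins 61 mm behind the grasp point.
Start: joints at [1.092, 0.411, -0.013, 1.596, 0.006, 1.134, -0.082], TCP at [249.578, -573.009, 222.653] pointing down, gripper open.
Joint ranges: [-2.95, 2.95], [-0.29, 1.99], [-1.47, 1.44], [0.14, 2.54], [-1.03, 4.17], [0.13, 1.85], [-2.86, 2.86]. Speed limits (rad/s): [2.39, 2.39, 3.01, 3.01, 3.14, 3.14, 3.14].

### API

Orientations are given as a unit quaternion [x, y, z, w].
In Python, from cell import bot gives the robot as it stands. The module is installed in compiled form; this text tells all that it offers.
- The arm moves only by the tool play_rows, never from a script. Its arguments are lists of equal length, an entry for each row: "offset": the shift along the tool's x, y, z in m, a list of three; "twist": the turn about the tool's z in rad; "jaw": the finger opening in m, from 0 to 0.0878. A call has 1 to 12 rows; each row is the pose to reach, as a shift and turn from the pose commanded when the call began, along the tool's axes at that moment; what a row does not reach only later rows make up. A row lasts 1/10 s, in which the tool goes at most 50 mm and 8.59 degrees, less where a joint would pass 70% of its speed; a pose out of reach is approached as far as the arm can. A call with a gripper value outside its range is refused whole. The fingers move at their own pace and stop on an object; "newtons" is the grip in N (left out, the last holds). Time passes only in rows, so rows that repeat a pose let the fingers close. It gives the time, the measured TCP pose, the force, the opening and the grip force at its end, in the units of the state.
- bot.read_state(): the state, without advancing time (a new reading comes with each control period).
- bot.capture(name): name is "scene" or "top"; returns the picture (400x640x3 uint8, red, green, blue); there is no depth.
- bot.camera_info(name): a dict with "fx", "fy", "cx", "cy" (pixels), "position" and "attitude" of the camera in the world. Camera axes: x right, y down, z forward; pixel columns grow to the right and rows downward; lengths in mm; the calibration is good to about 2 mm. A picture is of the moment at which its call begins. camera_info takes no time and is no camera call.
- bot.hand_in(): hands the job in; it is judged then, once.
Trained networks look in the newest picture that a camera, given by its name, has taken for a name from the list of things; names that differ only in an ending like _2 or _b are one class to them, and where a whole thing is asked for, a point or a joint stands for the part that bears it (a point fixed in the world has none). Each returns a list of dicts, best first, with "confidence" (0 to 1); they miss things now and then, are a little off and sometimes report something else, mostly with a low value. They report only what shows in the picture. A call takes as long as a camera call. They do not tell look-alikes from the thing itself.
- bot.boxes_of(name, camera): "pixel" ([row, column] in pixels, amid what is visible of it).
- bot.masks_of(name, camera): "mask" (400x640 bool, what is visible of it) and "pixel" ([row, column] in pixels, amid what is visible of it).
- bot.pinpoint(name, camera): "pixel" ([row, column] in pixels: a listed point, or the origin of a listed thing).
The state is a dict: "time_s": time; "joint_positions": joint angles; "dq": joint speeds; "joint_efforts": joint torques, N m; "eef_pos": TCP position; "tool_rot": TCP orientation; "wrist_force": force on the tool from outside, world axes, zero at the start; "ft_torque": the same for the moment, N m; "finger_gap": finger opening in mm; "finger_force": force on a finger pad.
Only numpy, scipy, OpenCV 4.12 (cv2) and the standard library are available. Lean on these libraries where they do the work, as an engineer would, in place of code of your own. Each camera call takes 0.05 s, during which the arm holds its last target. There are 200 camera calls.

### The job

Push the autosampler's turntable round until its index post rests against the steel stop arm, fully home. Then take the T-handled stylus from its rack and use its tip to press the button deep in the round well of the sampler's panel all the way down and hold it there for a second or so, leaving the button in the square well alone. Finally hang the stylus back across the rack's two rails and leave it there; do not shift the bottle, beaker or tip box.

Things in the scene. Friction and masses are not known exactly. Their poses are not given: they have to be found in the camera images.
- sampler: fixed white autosampler, yaw varies. Origin on the bench, on the turntable's vertical axis. Round drum, 260 mm across, 50 mm high; joined to it on the -y side a flat-topped button panel 140 mm (x) by 110 mm (y), top at z 60 mm, centred at (-20, -190) mm. Its top has two wells: the round one at (-50, -190) mm and the square one at (10, -190) mm
- turntable (a joint): angle of the grey turntable (rad; stiff, stays where left): 0 = home, index post against the stop arm (a hard stop); grows clockwise seen from above, to 2.2 at most. At angle q the post lies, in the sampler's frame, in the direction pi - q from +x about the axis, so homing is an anticlockwise push
- index_post (a point): centre of the top of the index post: an upright aluminium cylinder 18 mm across, 45 mm high on the upper disc (top at z 131 mm), 80 mm from the turntable's axis; it turns with the turntable
- home_button (a joint): travel of the round-well button in m: 0 = up, 0.005 = fully down; spring, 1.4 N to start and 4.9 N fully down
- home_button_top (a point): centre of the top of the round black button (15 mm across), 12 mm below the panel's top when up; it moves with the button
- home_well (a point): centre of the mouth of the round well, 18 mm across, level with the panel's top, z 60 mm
- square_button (a joint): travel of the button in the square well (18 mm wide), in m: 0 = up, 0.005 = down; to be left alone
- square_button_top (a point): centre of the top of the square black button, 12 mm below the panel's top
- stylus: loose T-handled stylus, about 120 g. Origin at the centre of its grey handle bar, 112 mm long along y, 16 mm wide (x) and 16 mm high; a steel shaft 12 mm across runs down along -z, thinning to 8 mm for its last 29 mm
- stylus_tip (a point): centre of the flat end of the stylus's shaft, 100 mm below the bar's centre
- rack: fixed stylus rack, yaw varies. Origin under the centre of its base plate (90 mm x by 120 mm y, 10 mm thick). Two upright aluminium rails, 8 mm thick, at y = -43 and +43 mm, 50 mm long along x, top at z 115 mm, with a lip 10 mm high at either end (34 mm between the lips). The bar rests across both rails between the lips and the shaft hangs between the rails
- rack_seat (a point): where the centre of the stylus's bar lies when it hangs centred in the rack, 123 mm above the bench
- reagent_bottle: amber bottle, 68 mm across, 150 mm high, origin under its base; bystander
- beaker: glass beaker, 76 mm across, 95 mm high, origin under its base; bystander
- tip_box: pipette-tip box, 82 x 117 x 70 mm, origin under its base; bystander
- turntable_top (a point): centre of the turntable's upper disc, on its top face (z 86 mm). The disc is 210 mm across, ringed with sample-cup holes whose caps stand 4 mm proud; a hub knob 36 mm across and 24 mm high stands at its centre
- stop_arm (a point): inner end of the fixed steel stop arm, at its mid height: in the sampler's frame it is a bar along x from (-126, -14.5) to (-60, -14.5) mm, 10 mm wide, z 106 to 118 mm, on a column outside the turntable
Things that resemble listed ones, but are neither listed nor needed, are in the scene too. What is meant by the rack is not blue, and is the smaller of those in its own colour.

How it is judged:
By the outcome, as a careful person would: the job done as asked, in the order asked, and still so for the second after the job is handed in, with the robot touching nothing.
It also fails if it takes over 72 s, if anything falls off the work surface, if the arm or the gripper's body presses on something with over 40 N, if the wrist force passes 120 N, or if a joint passes its speed limit or range.

## Working session

There is one attempt and no reset: what is moved stays moved. The work goes in short steps, Python scripts to look and compute and a tool call to move; the robot and the scene stay as the last step left them, time stands still between calls to the robot, and variables do not carry over. Pictures are saved under pics/ and viewed, at most 10 in all, crops included, and the job is handed in when it is done.

Besides the shell and the picture viewer there is one more tool, called after "Emit:" in YAML: its name, and indented under it one key for each argument. play_rows: Moves the arm, as the interface text tells. Its arguments: {"type":"object","properties":{"offset":{"type":"array","items":{"type":"array","items":{"type":"number"}}},"twist":{"type":"array","items":{"type":"number"}},"jaw":{"type":"array","items":{"type":"number"}},"newtons":{"type":"number"}},"required":["offset","twist","jaw"]}

```bash
mkdir -p pics
cat > h.py <<'E'
import numpy as np, cv2
from scipy.spatial.transform import Rotation as R
from cell import bot
def rot(a):
    a=np.array(a,float)
    return R.from_quat(a).as_matrix() if a.shape==(4,) else a
def ray(cam,px):
    c=bot.camera_info(cam); d=rot(c['attitude'])@np.array([(px[1]-c['cx'])/c['fx'],(px[0]-c['cy'])/c['fy'],1])
    return np.array(c['position'],float),d
def at_z(cam,px,z):
    p,d=ray(cam,px); return p+d*(z-p[2])/d[2]
def proj(cam,P):
    c=bot.camera_info(cam); q=rot(c['attitude']).T@(np.array(P,float)-c['position'])
    return np.array([c['cy']+c['fy']*q[1]/q[2], c['cx']+c['fx']*q[0]/q[2]])
def snap(cam,name):
    im=bot.capture(cam); cv2.imwrite(f'pics/{name}.png',im[:,:,::-1]); return im
E
python3 - <<'E'
from h import *
for c in('scene','top'):
    snap(c,c+'0'); print(c,bot.camera_info(c))
Z=dict(index_post=131,home_well=60,home_button_top=48,square_button_top=48,stylus=123,stylus_tip=23,rack=0,rack_seat=123,turntable_top=86,stop_arm=112,sampler=0,reagent_bottle=0,beaker=0,tip_box=0)
for n,z in Z.items():
    for c in('top','scene'):
        for d in bot.pinpoint(n,c)[:4]:
            print(n,c,round(d['confidence'],2),np.round(d['pixel']),np.round(at_z(c,d['pixel'],z))[:2])
s=bot.read_state();print(s)
E
```

```text
scene {'fx': 390.10752250069464, 'fy': 390.10752250069464, 'cx': 320.38810144666655, 'cy': 198.99907148253445, 'position': array([ 971.1979859 , -214.53276178,  922.83249125]), 'attitude': array([ 0.83409454,  0.47393536, -0.14330369, -0.24317815])}
top {'fx': 408.84648892370245, 'fy': 408.84648892370245, 'cx': 326.2877017198127, 'cy': 196.10898683836194, 'position': array([ 403.63661241,   72.23853604, 1192.2537268 ]), 'attitude': array([-0.69650246,  0.71492205, -0.04133908,  0.04540774])}
index_post top 0.98 [204. 257.] [519. 258.]
index_post scene 0.81 [154. 389.] [502. 263.]
home_well top 0.95 [206. 351.] [514.  10.]
home_well top 0.48 [195. 286.] [550. 189.]
home_well scene 0.83 [214. 306.] [510.   8.]
home_button_top top 0.47 [210. 354.] [503.   0.]
square_button_top scene 0.51 [235. 316.] [569.   2.]
square_button_top scene 0.43 [216. 303.] [504.  -0.]
stylus top 0.9 [212. 479.] [ 483. -320.]
stylus top 0.36 [204. 353.] [512.   6.]
stylus scene 0.95 [254. 174.] [ 483. -315.]
stylus_tip top 0.85 [220. 465.] [ 468. -316.]
stylus_tip scene 0.61 [271. 187.] [ 482. -316.]
stylus_t
[... 1232 characters left out ...]
110998 , -0.01268929,  1.59620134,  0.00558661,
        1.13429313, -0.08219466]), 'dq': array([-1.48628975e-03, -1.39709553e-03, -1.08910086e-03,  6.09349150e-04,
       -2.19527625e-04, -2.66366572e-05, -8.40773080e-04]), 'joint_efforts': array([ 5.62891455e-04, -5.87730253e+01,  6.41304497e-01, -2.91375983e+01,
       -5.36677195e-02,  1.03650361e-02,  2.06961607e-05]), 'eef_pos': array([ 249.56900347, -573.0152019 ,  222.65311303]), 'tool_rot': array([9.78981391e-01, 2.03949590e-01, 8.59060016e-06, 1.51219685e-05]), 'wrist_force': array([0.35141817, 0.1749863 , 0.12172161]), 'ft_torque': array([-0.03248009,  0.01940468,  0.02279269]), 'finger_force': 0.0, 'finger_gap': 87.66169354390445}
```

Run:
```python
import cv2,numpy as np
t=cv2.imread('pics/top0.png'); cv2.imwrite('pics/t1.png',cv2.resize(t[100:340,180:500],None,fx=2.5,fy=2.5,interpolation=3))
t=cv2.imread('pics/scene0.png'); cv2.imwrite('pics/s1.png',cv2.resize(t[120:360,130:450],None,fx=2.5,fy=2.5,interpolation=3))
```

```text
(no output)
```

View pics/t1.png

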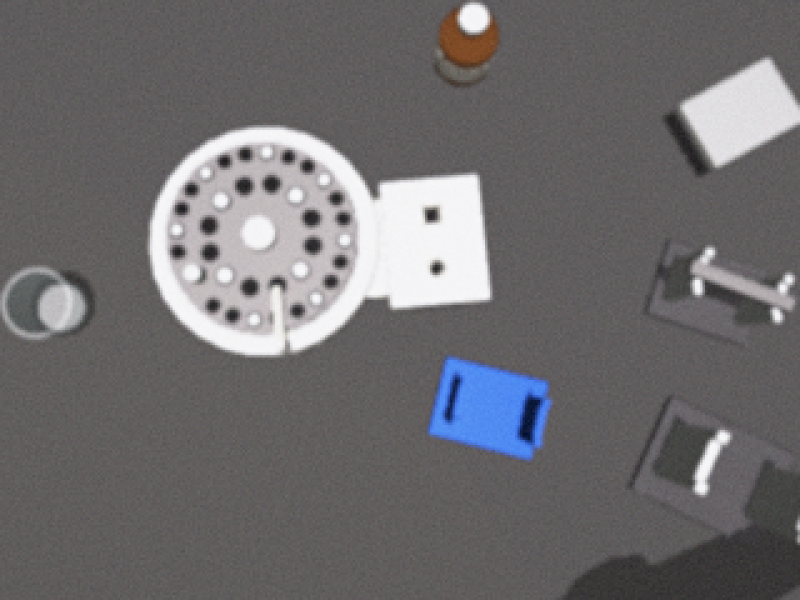

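View pics/s1.png

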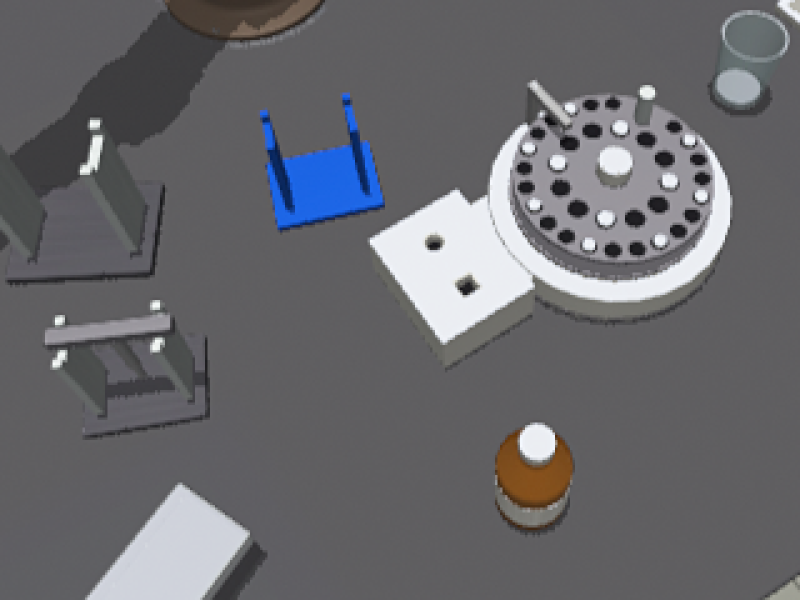

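Top crop: the turntable is at [193,283], its post at about [208,257] and the stop arm at [213,291]. The panel wells are round [207,355] and square [186,352].

Rack candidates in the top view:
- blue rack at [262,375]
- larger grey rack at [289,462]
- smaller grey rack carrying the stylus at [214,475]

By the description I choose the smaller grey one, and will check it in a close crop.

```bash
cat > fit.py <<'E'
from h import *
from scipy.optimize import least_squares
T=cv2.imread('pics/top0.png');S=cv2.imread('pics/scene0.png')
def dark(im,r,c,w=7,inv=False):
    g=cv2.cvtColor(im,6)[r-w:r+w+1,c-w:c+w+1].astype(float)
    m=np.clip((g if inv else 255-g)-np.median((g if inv else 255-g))-30,0,None)
    y,x=np.mgrid[r-w:r+w+1,c-w:c+w+1]; return [(m*y).sum()/m.sum(),(m*x).sum()/m.sum()]
# (cam,pixel,local point) ; wells seen dark: top camera
obs=[('top',dark(T,207,355),(-50,-190,54)),('top',dark(T,186,352),(10,-190,54)),
('scene',dark(S,217,303),(-50,-190,54)),('scene',dark(S,234,317),(10,-190,54)),
('top',dark(T,193,283,9,True),(0,0,110)),('scene',[184,375.6],(0,0,110))]
def W(p,l): c,s=np.cos(p[2]),np.sin(p[2]); return [p[0]+c*l[0]-s*l[1],p[1]+s*l[0]+c*l[1],l[2]]
f=lambda p:np.concatenate([proj(c,W(p,l))-px for c,px,l in obs])
r=least_squares(f,[550,192,.05],loss='soft_l1')
p=r.x
if __name__=='__main__':
    print(p,np.round(f(p).reshape(-1,2),1))
    print('well',W(p,(-50,-190,60)),'stop',W(p,(-60,-14.5,112)))
    for n in('top','scene'):
        im=(T if n=='top' else S)
        print(n,'stop px',proj(n,W(p,(-60,-14.5,112))),'post angle candidates')
    for c,px in(('top',[208.8,257.2]),('top',[204,257]),('scene',[156,389])):
        P=at_z(c,px,131)-[p[0],p[1],0]; print(c,P,np.hypot(*P[:2]),np.pi-(np.arctan2(P[1],P[0])-p[2]))
    a=cv2.resize(T[190:222,240:300],None,fx=6,fy=6,interpolation=3); b=cv2.resize(S[140:200,345:405],None,fx=6,fy=6,interpolation=3)
    c=cv2.resize(T[195:235,440:500],None,fx=6,fy=6,interpolation=3); d=cv2.resize(S[235:295,140:200],None,fx=6,fy=6,interpolation=3)
    can=np.zeros((600,720,3),np.uint8); can[:192,:360]=a; can[240:600,:360]=b; can[:240,360:]=c; can[240:600,360:]=d
    cv2.imwrite('pics/close.png',can)
E
python3 fit.py
```

```text
[5.49890448e+02 1.91544705e+02 6.03700352e-02] [[ 0.3  0.3]
 [ 0.3  0.3]
 [ 0.2  0.3]
 [ 0.2  0.2]
 [-0.   0.4]
 [-0.4  0.5]]
well [np.float64(511.4448748524902), np.float64(-1.1258370751758946), 60] stop [np.float64(490.87458528795815), np.float64(173.4511178393583), 112]
top stop px [214.33803    290.24829359] post angle candidates
scene stop px [170.08020911 357.36235552] post angle candidates
top [-43.81183063  66.15379333 131.        ] 79.34608292285826 1.0462121250702134
top [-31.20851917  66.61448784 131.        ] 73.56263765552406 1.1930393204862657
scene [-43.561421   68.3450348 131.       ] 81.04715405983252 1.0637175750092713
```

View pics/close.png

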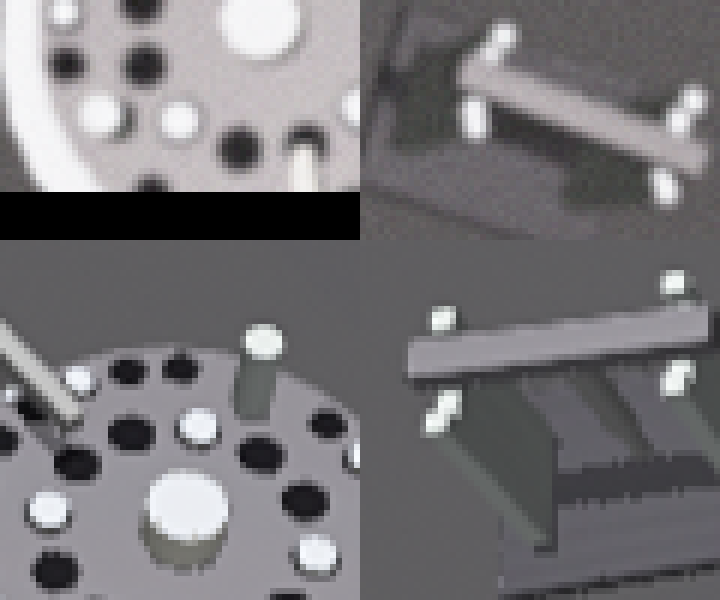

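Crops confirm it: the bar lies across the small grey rack's rails with its lips at both ends. The post top is at scene [157,389], which gives q≈1.05. Next I move to behind the post.

```bash
cat >> h.py <<'E'
def off(targets):
    """targets: list of (x,y,z,yaw_deg of tool x) -> offset (m), twist"""
    s=bot.read_state(); M=rot(s['tool_rot']); y0=np.arctan2(M[1,0],M[0,0])
    print('tcp',np.round(s['eef_pos'],1),'yaw',round(np.degrees(y0),2),'F',np.round(s['wrist_force'],1),'t',round(s['time_s'],1), 'j7',round(s['joint_positions'][6],2))
    for x,y,z,w in targets:
        o=M.T@(np.array([x,y,z])-s['eef_pos'])/1000; t=-(np.radians(w)-y0); t=(t+np.pi)%(2*np.pi)-np.pi
        print(np.round(o,4).tolist(),round(t,3))
E
python3 - <<'E'
from h import *
off([(540,271,180,8)])
# bar
a=at_z('top',[207.3,457],131);b=at_z('top',[221.7,497.7],131);print(a,b,(a+b)/2,np.hypot(*(a-b)[:2]),np.degrees(np.arctan2(*(a-b)[1::-1])))
E
```

```text
tcp [ 249.6 -573.   222.7] yaw 23.54 F [0.4 0.2 0.1] t 1.5 j7 -0.08
[0.6033, -0.6578, 0.0426] 0.271
[ 496.30193163 -262.38755891  131.        ] [ 456.16928891 -364.99659367  131.        ] [ 476.23561027 -313.69207629  131.        ] 110.17823299651312 68.63844269034301
```

Emit:
play_rows:
  offset:
    - [0.603,-0.658,0]
    - [0.603,-0.658,0]
    - [0.603,-0.658,0]
    - [0.603,-0.658,0]
    - [0.603,-0.658,0]
    - [0.603,-0.658,0]
    - [0.603,-0.658,0]
    - [0.603,-0.658,0]
    - [0.603,-0.658,0]
    - [0.603,-0.658,0]
    - [0.603,-0.658,0]
    - [0.603,-0.658,0]
  twist: [0.271,0.271,0.271,0.271,0.271,0.271,0.271,0.271,0.271,0.271,0.271,0.271]
  jaw: [0,0,0,0,0,0,0,0,0,0,0,0]
  newtons: 20

```text
time_s: 2.7
eef_pos: [445.0, -3.7, 223.1]
tool_rot: [0.998, 0.07, 0.001, 0.0]
wrist_force: [1.0, -0.4, 0.2]
finger_gap: 0.2
finger_force: 0.0
```

Run:
```python
from h import *
off([(540,271,220,8),(540,271,98,8)])
```

```text
tcp [445.   -3.7 223.1] yaw 7.99 F [ 1.  -0.4  0.2] t 2.7 j7 -1.59
[0.1323, -0.2588, 0.0032] -0.0
[0.1321, -0.2589, 0.1252] -0.0
```

Emit:
play_rows:
  offset:
    - [0.132,-0.259,0]
    - [0.132,-0.259,0]
    - [0.132,-0.259,0]
    - [0.132,-0.259,0]
    - [0.132,-0.259,0]
    - [0.132,-0.259,0]
    - [0.132,-0.259,0]
    - [0.132,-0.259,0]
    - [0.132,-0.259,0.05]
    - [0.132,-0.259,0.09]
    - [0.132,-0.259,0.09]
    - [0.132,-0.259,0.09]
  twist: [0,0,0,0,0,0,0,0,0,0,0,0]
  jaw: [0,0,0,0,0,0,0,0,0,0,0,0]

```text
time_s: 3.9
eef_pos: [539.4, 268.0, 133.4]
tool_rot: [0.998, 0.069, -0.0, 0.0]
wrist_force: [-0.7, 0.4, 0.6]
finger_gap: 0.6
finger_force: 0.0
```

Run:
```python
from h import *
from fit import p
print(p)
def P(t,z=98,r=80):
    t=np.radians(t); return (p[0]+r*np.cos(t),p[1]+r*np.sin(t),z,np.degrees(t)-90)
off([P(98,133),P(98),P(103),P(110),P(117),P(124),P(131),P(138),P(145),P(150),P(155),P(160),P(163)])
```

```text
[5.49890448e+02 1.91544705e+02 6.03700352e-02]
tcp [539.4 268.  133.4] yaw 7.92 F [-0.7  0.4  0.6] t 3.9 j7 -2.22
[-0.0002, -0.0028, 0.0004] -0.001
[-0.0002, -0.0029, 0.0354] -0.001
[-0.0072, -0.0026, 0.0354] -0.089
[-0.0169, -0.0011, 0.0354] -0.211
[-0.0263, 0.0015, 0.0354] -0.333
[-0.0353, 0.0053, 0.0354] -0.455
[-0.0438, 0.0101, 0.0354] -0.577
[-0.0516, 0.0159, 0.0354] -0.699
[-0.0587, 0.0226, 0.0354] -0.822
[-0.0632, 0.028, 0.0354] -0.909
[-0.0673, 0.0336, 0.0354] -0.996
[-0.0708, 0.0397, 0.0354] -1.083
[-0.0727, 0.0434, 0.0354] -1.136
```

Emit:
play_rows:
  offset:
    - [0,-0.001,0.02]
    - [0,-0.001,0.035]
    - [-0.007,-0.001,0.035]
    - [-0.017,0.0,0.035]
    - [-0.026,0.002,0.035]
    - [-0.035,0.006,0.035]
    - [-0.044,0.011,0.035]
    - [-0.052,0.016,0.035]
    - [-0.059,0.023,0.035]
    - [-0.063,0.028,0.035]
    - [-0.067,0.034,0.035]
    - [-0.067,0.034,0.035]
  twist: [0,0,-0.09,-0.21,-0.33,-0.455,-0.577,-0.7,-0.82,-0.91,-1.0,-1.0]
  jaw: [0,0,0,0,0,0,0,0,0,0,0,0]

```text
time_s: 5.1
eef_pos: [478.3, 225.5, 98.9]
tool_rot: [0.842, 0.54, 0.001, 0.001]
wrist_force: [-0.1, -0.1, 0.1]
finger_gap: 0.6
finger_force: 0.0
```

Run:
```python
from h import *
from fit import p
im=snap('scene','s2'); 
for c in('scene',):
  for d in bot.pinpoint('index_post',c)[:2]:
    Q=at_z(c,d['pixel'],131)-[p[0],p[1],0]; print(d['confidence'],d['pixel'],np.hypot(*Q[:2]),np.pi+p[2]-np.arctan2(Q[1],Q[0]))
cv2.imwrite('pics/s2c.png',cv2.resize(im[110:240,300:460,::-1],None,fx=4,fy=4,interpolation=3))
def P(t,z=98,r=80):
    t=np.radians(t); return (p[0]+r*np.cos(t),p[1]+r*np.sin(t),z,np.degrees(t)-90)
off([P(155),P(160),P(165),P(168),P(170),P(172),P(174)])
```

```text
0.59 [155.3, 362.2] 81.93788015487895 0.1845718470678137
0.25 [157.3, 425.1] 145.83795387529952 1.6858569215391315
tcp [478.5 226.1  98.6] yaw 65.1 F [ 0.2  0.4 -0.3] t 5.2 j7 -1.36
[-0.0011, -0.0007, 0.0006] 0.002
[-0.0081, -0.0004, 0.0006] -0.086
[-0.015, 0.0005, 0.0006] -0.173
[-0.0191, 0.0013, 0.0006] -0.225
[-0.0219, 0.002, 0.0006] -0.26
[-0.0245, 0.0028, 0.0006] -0.295
[-0.0272, 0.0036, 0.0006] -0.33
```

View pics/s2c.png

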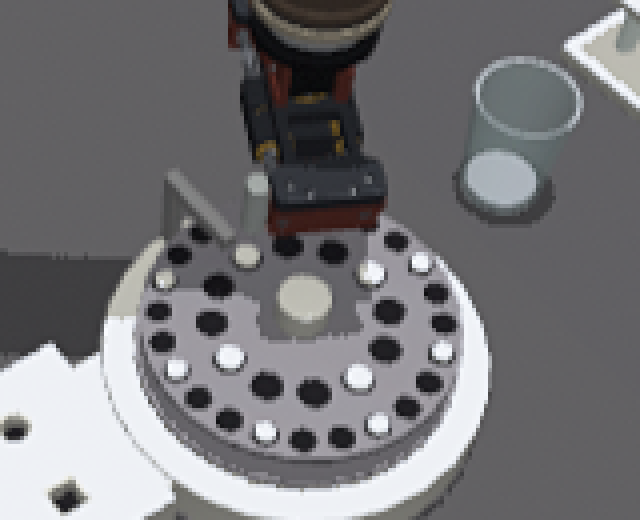

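The post, at crop (257,185), is moving ahead of the fingers and is at about q 0.2. I'll keep pushing slowly.

Emit:
play_rows:
  offset:
    - [-0.007,0,0]
    - [-0.013,0,0]
    - [-0.016,0.001,0]
    - [-0.018,0.001,0]
    - [-0.02,0.002,0]
    - [-0.021,0.002,0]
  twist: [-0.08,-0.16,-0.2,-0.23,-0.25,-0.26]
  jaw: [0,0,0,0,0,0]

```text
time_s: 5.8
eef_pos: [471.2, 206.6, 97.9]
tool_rot: [0.765, 0.644, 0.001, 0.0]
wrist_force: [2.2, 1.5, 0.4]
finger_gap: 0.1
finger_force: 1.0
```

Emit:
play_rows:
  offset:
    - [-0.001,0,0]
    - [-0.002,0,0]
    - [-0.003,0,0]
    - [-0.003,0,0]
  twist: [0,0,0,0]
  jaw: [0,0,0,0]

```text
time_s: 6.2
eef_pos: [471.0, 205.9, 98.0]
tool_rot: [0.765, 0.644, 0.002, -0.001]
wrist_force: [3.9, 8.0, -3.5]
finger_gap: 0.5
finger_force: 4.4
```

Emit:
play_rows:
  offset:
    - [-0.003,0,0]
    - [-0.005,0,0]
    - [-0.006,0,0]
    - [-0.006,0,0]
  twist: [0,0,0,0]
  jaw: [0,0,0,0]

```text
time_s: 6.6
eef_pos: [470.9, 205.6, 98.3]
tool_rot: [0.764, 0.646, 0.007, -0.004]
wrist_force: [9.1, 25.0, -17.1]
finger_gap: 0.4
finger_force: 12.9
```

Emit:
play_rows:
  offset:
    - [0,0,0]
    - [0.015,0,0]
    - [0.03,0,0]
    - [0.035,0,-0.03]
    - [0.035,0,-0.08]
    - [0.035,0,-0.12]
    - [0.035,0,-0.14]
    - [0.035,0,-0.14]
  twist: [0,0,0,0,0,0,0,0]
  jaw: [0,0,0,0,0,0,0,0]

```text
time_s: 7.4
eef_pos: [475.7, 232.5, 240.2]
tool_rot: [0.765, 0.644, 0.002, 0.001]
wrist_force: [-0.3, 0.6, 0.3]
finger_gap: 0.6
finger_force: 0.0
```

Run:
```python
from h import *
from fit import p
im=snap('scene','s3'); 
for d in bot.pinpoint('index_post','scene')[:2]:
    Q=at_z('scene',d['pixel'],131)-[p[0],p[1],0]; print(d['confidence'],d['pixel'],np.hypot(*Q[:2]),np.pi+p[2]-np.arctan2(Q[1],Q[0]))
B=[]
for c in('top','scene'):
  im=snap(c,c+'4')
  for d in bot.masks_of('stylus',c)[:1]:
    m=d['mask'].astype(np.uint8); print(c,d['confidence'],m.sum(),d['pixel'],cv2.minAreaRect(np.argwhere(m)[:,::-1].astype(np.float32)))
    r=[235,295,140,200] if c=='scene' else [195,235,440,500]
    g=im[:,:,::-1].copy(); cs,_=cv2.findContours(m,0,1)
    z=cv2.resize(g[r[0]:r[1],r[2]:r[3]],None,fx=8,fy=8,interpolation=3)
    for k in cs: cv2.polylines(z,[((k-[r[2],r[0]])*8+4).astype(int)],True,(0,0,255),1)
    B.append(z)
cv2.imwrite('pics/bar.png',cv2.resize(np.vstack(B),None,fx=.7,fy=.7))
off([])
```

```text
0.96 [158.8, 355.4] 81.52640714088687 6.203636914186481
top 0.88 325 [214.1, 476.3] ((475.382568359375, 216.12786865234375), (44.58970642089844, 10.865314483642578), 20.772254943847656)
scene 0.96 563 [255.5, 177.5] ((173.8628387451172, 258.75689697265625), (23.770305633544922, 51.38581466674805), 87.1375961303711)
tcp [474.4 231.5 236.2] yaw 80.2 F [ 0.1 -0.2 -0.2] t 7.7 j7 -1.01
```

View pics/bar.png

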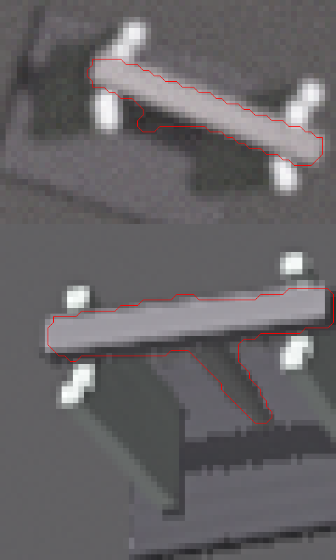

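```bash
cat > bar.py <<'E'
from h import *
from scipy.optimize import minimize
import sys
ms={}
for c in('top','scene'):
    m=cv2.imread(f'pics/{c}4.png',0).astype(float)
    box=[200,230,452,502] if c=='top' else [245,268,145,202]
    k=np.zeros_like(m); r=slice(*box[:2]),slice(*box[2:])
    v=m[r]; lo,hi=(115,215) if c=='top' else (125,215)
    t=((v>lo)&(v<hi)).astype(np.uint8); n,l,s,_=cv2.connectedComponentsWithStats(t,connectivity=4); k[r]=(l==1+np.argmax(s[1:,4])); ms[c]=k
    print(c,int(k.sum()),cv2.minAreaRect(np.argwhere(k>0)[:,::-1].astype(np.float32)))
def quad(p):
    u=np.array([np.cos(p[2]),np.sin(p[2])]);n=np.array([-u[1],u[0]])
    return [np.r_[p[:2]+a*56*u+b*8*n,131] for a,b in((1,1),(1,-1),(-1,-1),(-1,1))]
def cost(p,cams=('top','scene')):
    e=0
    for c in cams:
        q=np.array([proj(c,P)[::-1] for P in quad(p)])
        im=np.zeros((1600,2560),np.uint8); cv2.fillPoly(im,[np.round((q*4+1.5)*16).astype(np.int32)],255,shift=4)
        e+=np.abs(cv2.resize(im,(640,400),interpolation=3)/255.-ms[c]).sum()
    return e
if __name__=='__main__':
    for cams in(('top',),('scene',),('top','scene')):
        r=minimize(cost,[478,-314,1.2],args=(cams,),method='Nelder-Mead',options=dict(initial_simplex=[[478,-314,1.2],[484,-314,1.2],[478,-308,1.2],[478,-314,1.3]]))
        print(cams,r.x,np.degrees(r.x[2]),r.fun)
E
python3 bar.py
```

```text
top 381 ((476.6238708496094, 214.08717346191406), (43.58110046386719, 20.880613327026367), 16.699243545532227)
scene 300 ((172.41058349609375, 250.76699829101562), (6.464303493499756, 49.971248626708984), 83.04703521728516)
('top',) [ 478.50627961 -311.76084864    1.1727448 ] 67.19332747338873 128.6627450980392
('scene',) [ 478.26455119 -313.34945527    1.16724134] 66.8780023347853 44.4078431372549
('top', 'scene') [ 478.4158811  -312.62384341    1.17565769] 67.36022351602752 177.32549019607842
```

Run:
```python
from h import *
off([(478.3,-313,230,67.3)])
```

```text
tcp [474.4 231.5 236.2] yaw 80.2 F [ 0.1 -0.2 -0.2] t 7.7 j7 -1.01
[-0.5358, 0.0965, 0.0068] 0.225
```

Emit:
play_rows:
  offset:
    - [-0.536,0.096,0]
    - [-0.536,0.096,0]
    - [-0.536,0.096,0]
    - [-0.536,0.096,0]
    - [-0.536,0.096,0]
    - [-0.536,0.096,0]
    - [-0.536,0.096,0]
    - [-0.536,0.096,0]
    - [-0.536,0.096,0]
    - [-0.536,0.096,0]
    - [-0.536,0.096,0]
    - [-0.536,0.096,0]
  twist: [0.225,0.225,0.225,0.225,0.225,0.225,0.225,0.225,0.225,0.225,0.225,0.225]
  jaw: [0,0,0,0,0,0,0,0,0.05,0.05,0.05,0.05]

```text
time_s: 8.9
eef_pos: [476.0, -319.6, 235.5]
tool_rot: [0.835, 0.55, -0.001, -0.001]
wrist_force: [0.7, 0.1, -1.3]
finger_gap: 29.0
finger_force: 0.0
```

Emit:
play_rows:
  offset:
    - [0,0,0]
    - [0,0,0]
    - [0,0,0]
  twist: [0,0,0]
  jaw: [0.05,0.05,0.05]

```text
time_s: 9.2
eef_pos: [478.8, -310.8, 237.6]
tool_rot: [0.832, 0.555, 0.0, -0.0]
wrist_force: [-0.4, 0.3, 0.4]
finger_gap: 49.3
finger_force: 0.0
```

Run:
```python
from h import *
off([(478.3,-313,150,67.3),(478.3,-313,106,67.3)])
```

```text
tcp [ 478.8 -310.8  237.6] yaw 67.45 F [-0.4  0.3  0.4] t 9.2 j7 -0.12
[-0.0022, 0.0004, 0.0876] 0.003
[-0.0022, 0.0004, 0.1316] 0.003
```

Emit:
play_rows:
  offset:
    - [-0.001,0,0.04]
    - [-0.001,0,0.08]
    - [-0.001,0,0.1]
    - [-0.001,0,0.115]
    - [-0.001,0,0.125]
    - [-0.001,0,0.13]
    - [-0.001,0,0.13]
    - [-0.001,0,0.13]
    - [-0.001,0,0.13]
  twist: [0,0,0,0,0,0,0,0,0]
  jaw: [0.05,0.05,0.05,0.05,0.05,0.05,0.05,0.05,0.05]

```text
time_s: 10.1
eef_pos: [478.6, -313.7, 108.6]
tool_rot: [0.832, 0.554, 0.0, 0.001]
wrist_force: [-0.6, 1.2, 0.3]
finger_gap: 50.0
finger_force: 0.0
```

Emit:
play_rows:
  offset:
    - [0,0,0]
    - [0,0,0]
    - [0,0,0]
    - [0,0,0]
    - [0,0,0]
    - [0,0,0]
    - [0,0,0]
  twist: [0,0,0,0,0,0,0]
  jaw: [0.03,0.022,0.018,0.01,0.005,0.005,0.005]
  newtons: 40

```text
time_s: 10.8
eef_pos: [478.1, -313.5, 107.7]
tool_rot: [0.832, 0.554, -0.0, 0.0]
wrist_force: [0.3, -0.4, 0.3]
finger_gap: 15.8
finger_force: 40.0
```

Emit:
play_rows:
  offset:
    - [0,0,-0.01]
    - [0,0,-0.03]
    - [0,0,-0.06]
    - [0,0,-0.1]
    - [0,0,-0.14]
    - [0,0,-0.14]
    - [0,0,-0.14]
    - [0,0,-0.14]
  twist: [0,0,0,0,0,0,0,0]
  jaw: [0.005,0.005,0.005,0.005,0.005,0.005,0.005,0.005]

```text
time_s: 11.6
eef_pos: [477.3, -313.2, 246.7]
tool_rot: [0.832, 0.554, -0.0, -0.001]
wrist_force: [-0.6, -0.5, -1.1]
finger_gap: 16.0
finger_force: 40.0
```

Run:
```python
from h import *
off([(511.4,-1.1,248,67.36),(511.4,-1.1,190,67.36)])
```

```text
tcp [ 477.3 -313.2  246.7] yaw 67.31 F [-0.6 -0.5 -1.1] t 11.6 j7 -0.11
[0.3011, -0.0889, -0.0012] -0.001
[0.3011, -0.0888, 0.0568] -0.001
```

Emit:
play_rows:
  offset:
    - [0.04,-0.012,0]
    - [0.08,-0.024,0]
    - [0.12,-0.036,0]
    - [0.16,-0.047,0]
    - [0.2,-0.059,0]
    - [0.24,-0.071,0]
    - [0.27,-0.08,0]
    - [0.29,-0.086,0]
    - [0.301,-0.089,0.01]
    - [0.301,-0.089,0.04]
    - [0.301,-0.089,0.07]
    - [0.301,-0.089,0.076]
  twist: [0,0,0,0,0,0,0,0,0,0,0,0]
  jaw: [0.005,0.005,0.005,0.005,0.005,0.005,0.005,0.005,0.005,0.005,0.005,0.005]

```text
time_s: 12.8
eef_pos: [509.2, -1.7, 167.6]
tool_rot: [0.832, 0.554, -0.003, -0.002]
wrist_force: [0.4, 0.6, 0.2]
finger_gap: 15.4
finger_force: 40.0
```

Emit:
play_rows:
  offset:
    - [0,0,0]
    - [0,0,0]
    - [0,0,0]
    - [0,0,0]
  twist: [0,0,0,0]
  jaw: [0.005,0.005,0.005,0.005]

```text
time_s: 13.2
eef_pos: [512.7, -1.5, 172.7]
tool_rot: [0.832, 0.554, 0.001, 0.001]
wrist_force: [-0.1, 1.1, -1.0]
finger_gap: 16.0
finger_force: 40.0
```

Run:
```python
from h import *
from fit import p,W
off([(511.4,-1.1,170,67.36)])
s=bot.read_state()['eef_pos']; tip=s-[0,0,84.7]
im=snap('scene','s5'); q=proj('scene',tip); print('tip pred px',q,'well px',proj('scene',W(p,(-50,-190,60))))
for n in('stylus_tip','home_well'):
  for d in bot.pinpoint(n,'scene')[:2]: print(n,d)
cv2.imwrite('pics/s5c.png',cv2.resize(im[170:260,270:370,::-1],None,fx=7,fy=7,interpolation=2)[:600])
```

```text
tcp [512.7  -1.5 172.7] yaw 67.29 F [-0.1  1.1 -1. ] t 13.2 j7 -0.77
[-0.0001, -0.0013, 0.0027] -0.001
tip pred px [210.75706916 303.06002504] well px [215.98190406 303.45418071]
stylus_tip {'pixel': [212.3, 304.4], 'confidence': 0.56}
stylus_tip {'pixel': [316.7, 339.8], 'confidence': 0.45}
home_well {'pixel': [212.8, 299.4], 'confidence': 0.74}
```

View pics/s5c.png

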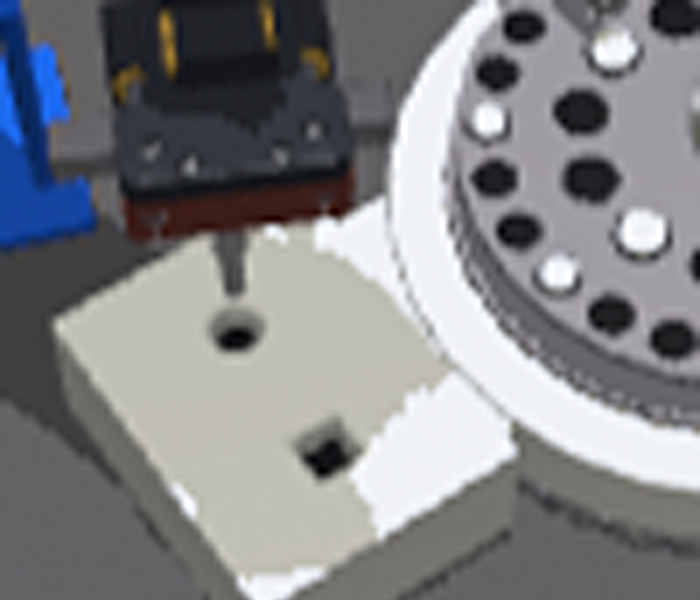

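The tip, at crop (233,296), sits just above the round well at (236,332), so the two line up. I'm descending.

Emit:
play_rows:
  offset:
    - [0,0,0]
    - [0,0,0.008]
    - [0,0,0.016]
    - [0,0,0.022]
    - [0,0,0.026]
    - [0,0,0.028]
    - [0,0,0.028]
    - [0,0,0.028]
  twist: [0,0,0,0,0,0,0,0]
  jaw: [0.005,0.005,0.005,0.005,0.005,0.005,0.005,0.005]

```text
time_s: 14.15
eef_pos: [512.2, -1.3, 143.7]
tool_rot: [0.832, 0.554, 0.0, 0.0]
wrist_force: [-0.7, -0.4, -0.1]
finger_gap: 15.7
finger_force: 40.0
```

Run:
```python
from h import *
im=snap('scene','s6'); off([(511.4,-1.1,140,67.36)])
im2=snap('top','t6')
cv2.imwrite('pics/s6c.png',cv2.resize(im[195:240,280:340,::-1],None,fx=12,fy=12,interpolation=2))
```

```text
tcp [512.2  -1.4 143.9] yaw 67.31 F [-1.  -0.6 -0.2] t 14.2 j7 -0.8
[-0.0001, -0.0009, 0.0039] -0.001
```

View pics/s6c.png

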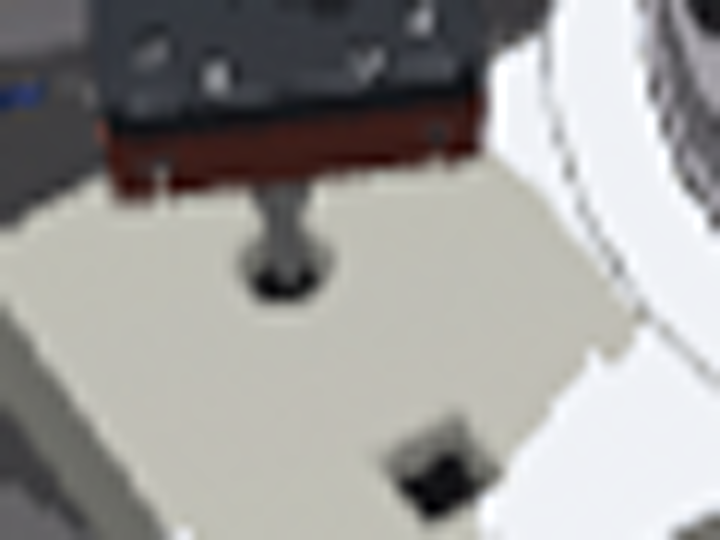

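The tip has entered the round well's mouth, at crop (287,268), and is well centred. I'm pressing now.

Emit:
play_rows:
  offset:
    - [0,-0.001,0.003]
    - [0,-0.001,0.006]
    - [0,-0.001,0.009]
    - [0,-0.001,0.011]
    - [0,-0.001,0.013]
    - [0,-0.001,0.015]
    - [0,-0.001,0.016]
    - [0,-0.001,0.017]
  twist: [0,0,0,0,0,0,0,0]
  jaw: [0.005,0.005,0.005,0.005,0.005,0.005,0.005,0.005]

```text
time_s: 15.05
eef_pos: [511.5, -0.9, 127.3]
tool_rot: [0.832, 0.554, 0.0, 0.0]
wrist_force: [-3.6, -0.2, 14.5]
finger_gap: 15.5
finger_force: 40.0
```

Emit:
play_rows:
  offset:
    - [0,0,0]
    - [0,0,0]
    - [0,0,0]
    - [0,0,0]
    - [0,0,0]
    - [0,0,0]
    - [0,0,0]
    - [0,0,0]
    - [0,0,0]
    - [0,0,0]
    - [0,0,0]
    - [0,0,0]
  twist: [0,0,0,0,0,0,0,0,0,0,0,0]
  jaw: [0.005,0.005,0.005,0.005,0.005,0.005,0.005,0.005,0.005,0.005,0.005,0.005]

```text
time_s: 16.25
eef_pos: [511.4, -0.9, 127.4]
tool_rot: [0.832, 0.554, 0.0, 0.0]
wrist_force: [-2.7, -0.1, 8.9]
finger_gap: 16.0
finger_force: 40.0
```

Emit:
play_rows:
  offset:
    - [0,0,0]
    - [0,0,0]
    - [0,0,0]
    - [0,0,0]
  twist: [0,0,0,0]
  jaw: [0.005,0.005,0.005,0.005]

```text
time_s: 16.65
eef_pos: [511.4, -0.9, 127.4]
tool_rot: [0.832, 0.554, 0.0, 0.0]
wrist_force: [-1.5, -0.0, 9.1]
finger_gap: 15.9
finger_force: 40.0
```

The force held steady at about 9 N, above the 4.9 N needed, so the button was bottomed. Now I lift and return to the rack.

Emit:
play_rows:
  offset:
    - [0,0,-0.01]
    - [0,0,-0.025]
    - [0,0,-0.05]
    - [0,0,-0.09]
    - [0,0,-0.12]
    - [0,0,-0.12]
    - [0,0,-0.12]
    - [0,0,-0.12]
    - [0,0,-0.12]
  twist: [0,0,0,0,0,0,0,0,0]
  jaw: [0.005,0.005,0.005,0.005,0.005,0.005,0.005,0.005,0.005]

```text
time_s: 17.55
eef_pos: [510.4, -1.1, 245.5]
tool_rot: [0.832, 0.554, -0.001, -0.001]
wrist_force: [-0.5, -0.5, -0.8]
finger_gap: 15.7
finger_force: 40.0
```

Run:
```python
from h import *
off([(478.1,-313.5,247,67.36)])
```

```text
tcp [510.4  -1.1 245.5] yaw 67.32 F [-0.5 -0.5 -0.8] t 17.6 j7 -0.7
[-0.3007, 0.0906, -0.0015] -0.001
```

Emit:
play_rows:
  offset:
    - [-0.04,0.012,0]
    - [-0.08,0.024,0]
    - [-0.12,0.036,0]
    - [-0.16,0.048,0]
    - [-0.2,0.06,0]
    - [-0.24,0.072,0]
    - [-0.27,0.081,0]
    - [-0.29,0.087,0]
    - [-0.3,0.09,0]
    - [-0.301,0.09,0]
    - [-0.301,0.09,0]
    - [-0.301,0.09,0]
  twist: [0,0,0,0,0,0,0,0,0,0,0,0]
  jaw: [0.005,0.005,0.005,0.005,0.005,0.005,0.005,0.005,0.005,0.005,0.005,0.005]

```text
time_s: 18.75
eef_pos: [478.6, -311.7, 246.7]
tool_rot: [0.832, 0.555, 0.0, -0.0]
wrist_force: [-0.1, 0.0, -1.0]
finger_gap: 15.5
finger_force: 40.0
```

Emit:
play_rows:
  offset:
    - [0,0,0]
    - [0,0,0]
    - [0,0,0]
    - [0,0,0]
    - [0,0,0]
    - [0,0,0]
  twist: [0,0,0,0,0,0]
  jaw: [0.005,0.005,0.005,0.005,0.005,0.005]

```text
time_s: 19.35
eef_pos: [478.1, -313.4, 246.6]
tool_rot: [0.832, 0.554, 0.0, 0.0]
wrist_force: [-0.3, -0.8, -0.5]
finger_gap: 16.0
finger_force: 40.0
```

Run:
```python
from h import *
off([(478.1,-313.5,107.7,67.36)])
```

```text
tcp [ 478.1 -313.4  246.6] yaw 67.31 F [-0.3 -0.8 -0.5] t 19.4 j7 -0.11
[-0.0, 0.0, 0.1389] -0.001
```

Emit:
play_rows:
  offset:
    - [0,0,0.03]
    - [0,0,0.06]
    - [0,0,0.085]
    - [0,0,0.105]
    - [0,0,0.12]
    - [0,0,0.13]
    - [0,0,0.135]
    - [0,0,0.138]
    - [0,0,0.139]
    - [0,0,0.139]
    - [0,0,0.139]
    - [0,0,0.139]
  twist: [0,0,0,0,0,0,0,0,0,0,0,0]
  jaw: [0.005,0.005,0.005,0.005,0.005,0.005,0.005,0.005,0.005,0.005,0.005,0.005]

```text
time_s: 20.55
eef_pos: [478.3, -313.6, 108.1]
tool_rot: [0.832, 0.554, 0.0, 0.0]
wrist_force: [-0.5, 0.6, -0.5]
finger_gap: 15.7
finger_force: 40.0
```

Emit:
play_rows:
  offset:
    - [0,0,0.0005]
    - [0,0,0.0005]
    - [0,0,0.0005]
    - [0,0,0.0005]
    - [0,0,0.0005]
    - [0,0,0.0005]
    - [0,0,0.0005]
  twist: [0,0,0,0,0,0,0]
  jaw: [0.005,0.018,0.02,0.03,0.045,0.05,0.05]

```text
time_s: 21.25
eef_pos: [478.1, -313.4, 107.1]
tool_rot: [0.832, 0.554, 0.0, 0.0]
wrist_force: [-1.2, -0.9, -0.1]
finger_gap: 48.3
finger_force: 0.0
```

Emit:
play_rows:
  offset:
    - [0,0,-0.01]
    - [0,0,-0.03]
    - [0,0,-0.06]
    - [0,0,-0.1]
    - [0,0,-0.14]
    - [0,0,-0.17]
    - [0,0,-0.17]
    - [-0.05,0.05,-0.17]
    - [-0.1,0.1,-0.17]
    - [-0.15,0.1,-0.17]
    - [-0.15,0.1,-0.17]
    - [-0.15,0.1,-0.17]
  twist: [0,0,0,0,0,0,0,0,0,0,0,0]
  jaw: [0.05,0.05,0.05,0.05,0.05,0.05,0.05,0.05,0.05,0.05,0.05,0.05]

```text
time_s: 22.45
eef_pos: [509.5, -496.3, 274.7]
tool_rot: [0.834, 0.551, -0.001, -0.001]
wrist_force: [-0.1, -0.5, -0.7]
finger_gap: 49.9
finger_force: 0.0
```

Run:
```python
from h import *
a=snap('scene','s7'); b=snap('top','t7')
x=cv2.resize(a[130:300,130:450,::-1],None,fx=2.4,fy=2.4,interpolation=2)
cv2.imwrite('pics/end.png',x); off([])
for d in bot.pinpoint('stylus','scene')[:1]: print(d,at_z('scene',d['pixel'],123))
```

```text
tcp [ 512.  -490.4  275.9] yaw 67.25 F [-0.3  1.6 -0.4] t 22.6 j7 0.08
{'pixel': [251.2, 173.0], 'confidence': 0.68} [ 473.95191282 -313.93308961  123.        ]
```

View pics/end.png

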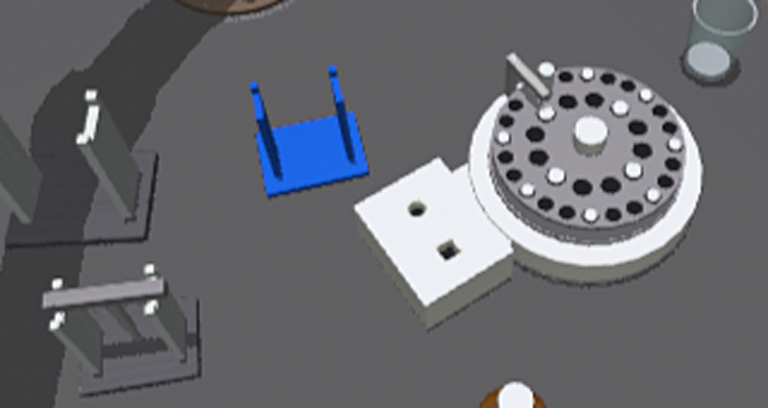

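Run:
```python
from h import *
from fit import p,W
for q in(0,.05,.1): print(q,proj('scene',W(p,(-80*np.cos(q),80*np.sin(q),131))),proj('top',W(p,(-80*np.cos(q),80*np.sin(q),131))))
for c in('scene','top'):
  for d in bot.pinpoint('index_post',c)[:1]: print(c,d)
im=cv2.imread('pics/s7.png');im2=cv2.imread('pics/t7.png')
cv2.imwrite('pics/post.png',np.hstack([cv2.resize(im[140:190,330:380],None,fx=8,fy=8,interpolation=2),cv2.resize(im2[185:235,260:310],None,fx=8,fy=8,interpolation=2)]))
```

```text
0 [158.00403974 357.70132623] [221.9043752  284.56924971]
0.05 [157.34367618 358.95887713] [221.99897604 283.03217117]
0.1 [156.73615289 360.25725085] [222.01661992 281.49335177]
scene {'pixel': [157.2, 357.1], 'confidence': 0.84}
top {'pixel': [220.7, 284.7], 'confidence': 0.75}
```

View pics/post.png

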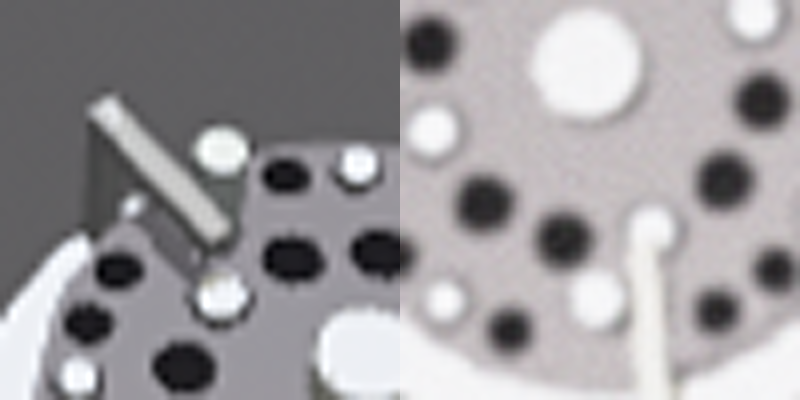

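The post, at scene [159,358] and top [222,285], rests against the stop arm at the predicted q=0 pixel. The stylus hangs in its rack.

```bash
python3 -c "
from cell import bot
print(bot.hand_in())"
```

```text
the job is handed in; nothing more can be done
None
```

I handed the job in at about 23 s: the turntable is home against the stop arm, the round-well button was held fully down for about 1.5 s, and the stylus hangs back in the small grey rack, with nothing else touched as far as the pictures show.

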